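# Right the feed bottle and hold the tube pump's tensioner open

### The job

The small amber feed bottle has fallen over: stand it upright, cap up, in the middle of the drip mat and let go of it. Then push the tube pump's sprung tensioner arm back by its upright handle, past the click of its ratchet and on to its end stop, so that a colleague can change the tube, and finish while still holding it there with the fingers: the ratchet alone lets it sag back. Leave everything else on the bench where it is.

Things in the scene. Friction and masses are not known exactly. Their poses are not given: they have to be found in the camera images.
- bottle_mid (a point): centre (half-way up, on the axis) of the fallen amber glass feed bottle, capped, round, 56 mm diameter, 115 mm long, 0.12 to 0.24 kg; the z axis of this point runs along the bottle towards its black cap, the bottle's underside is 57.5 mm the other way. It starts lying on the bench. The full-width round body runs 15 mm past this point towards the cap
- bottle: the same feed bottle; origin at the centre of its underside, z towards the cap
- mat: square black rubber drip mat fixed on the bench, 150 x 150 mm, 4 mm thick; origin at the centre of its underside (bench level)
- pump: tube pump fixed on the bench: a flat grey box with aluminium deck, 180 (x) x 220 (y) mm, deck 40 mm above the bench, a black roller rotor 57 mm high; origin under its centre. The tensioner arm swings just above the deck in a level plane
- pivot (a point): on the vertical pivot axis of the tensioner arm, 80 mm above the bench (the pivot itself ends 64 mm above the bench); on the pump, 20 mm along its x and 85 mm along its y
- handle (a point): on the axis of the arm's upright handle post (16 mm diameter), 82 mm above the bench, 26 mm below its top; 120 mm from the pivot axis. The arm is a flat steel bar 144 mm long, 16 mm wide, its top 56 mm above the bench; the round post stands on it, top 108 mm above the bench. The x axis here points away from the pivot along the bar; the y axis is the way the handle is to be pushed
- tensioner (a joint): swing of the tensioner arm in rad, 0 at rest towards the rotor, growing as the arm is pushed back (anticlockwise from above about the pivot, the handle moving along the arm's own +y), end stop at 0.72. A spring drives it back to 0: about 3 N at the handle at 0, 8 N at the stop. From 0.3 on it lifts a sprung pawl slider (1 to 4 N more) which clicks in behind the arm's nose at about 0.53; let go, the arm sags back to there
- jar: small amber jar, white lid, 44 mm diameter, 45 mm tall; origin under its centre; bystander, leave alone
- beaker: low open glass beaker, 64 mm diameter, 50 mm tall; origin under its centre; bystander, leave alone
- reagent: large standing amber bottle with blue cap, 72 mm diameter, 125 mm tall; origin under its centre; bystander, leave alone
- dish: shallow white ceramic dish, 80 mm diameter, 22 mm tall; origin under its centre; bystander, leave alone
- scoop: steel scoop spoon lying flat, 160 mm long, below 30 mm high; bystander, leave alone
- funnel: white plastic funnel standing mouth down, 72 mm diameter, 62 mm tall; origin under its centre; bystander, leave alone
Mind the look-alikes: they are no part of the job. Leave any red or yellow look-alike of the bottle alone.

How it is judged:
By the outcome, as a careful person would: the job done as asked, in the order asked, and still so for the second after the job is handed in, while the arm keeps its last pose, push and grip.
It also fails if it takes over 61 s, if anything falls off the work surface, if the arm or the gripper's body presses on something with over 40 N, if the wrist force passes 120 N, or if a joint passes its speed limit or range.

### The arm

A 6-joint arm with a two-finger parallel gripper is mounted at the origin on the work surface. World frame = base frame: x ahead of the robot, y to its left, z up, the work surface at z = 0. Lengths are in mm, angles in rad, forces in N, time in s.
With the tool pointing down it reaches from about 350 to 875 mm from the base axis. Payload 4.2 kg.
Tool frame: the origin (TCP) lies midway between the tips of the shut fingers; the grasp point (between the pads) lies 19 mm behind it (arm.grasp_offset is the distance from the TCP to the grasp point, in mm); z points along the fingers, y is the direction in which the jaws open and shut (so a half turn about z gives the same grasp; the last joint's range is limited). The gripper opens to 85 mm and grips with 20 to 120 N. Pads are 22 mm wide; open, the fingers measure 114 mm over their backs; the gripper's body (76 mm by 85 mm) begins 54 mm behind the grasp point. The pads swing forward as they close: fully open they stand 13 mm farther back than shut.
Start: joints at [-0.984, 0.385, 0.008, 0, -1.194, -0.259], TCP at [201.241, -591.694, 231.312] pointing down, gripper open.
Joint ranges: [-3.14, 3.14], [-1.21, 2.06], [-1.07, 1.41], [-3.16, 2.05], [-2.99, -0.16], [-3.1, 3.1]. Speed limits (rad/s): [2.79, 2.79, 3.14, 3.14, 3.14, 3.14].

### API

Orientations are given as a unit quaternion [x, y, z, w].
In Python, from bench import arm gives the robot as it stands.
- The arm moves only by the tool move_arm, never from a script. Its argument "moves" is a list of rows, each an object with "gripper": the gripper's target within -1 to 1 (fully open at 1, half-way at 0, shut at -1); "xyz": the shift along the tool's x, y, z in cm, a list of three; "angular": the turn, a rotation vector about the tool's x, y, z in rad, a list of three. In form: [{"gripper": gripper, "xyz": [dx, dy, dz], "angular": [wx, wy, wz]}, ...]. A call has 1 to 10 rows; each row is the pose to reach, as a shift and turn from the pose commanded when the call began, along the tool's axes at that moment; what a row does not reach only later rows make up. A row lasts 1/8 s, in which the tool goes at most 62.5 mm and 10.7 degrees, less where a joint would pass 70% of its speed; a pose out of reach is approached as far as the arm can. A call with a gripper value outside its range is refused whole. The fingers move at their own pace and stop on an object; the grip force is fixed at half the most. Time passes only in rows, so rows that repeat a pose let the fingers close. It gives the time, the measured TCP pose, the force and the opening at its end, in the units of the state.
- arm.read_state(): the state, without advancing time (a new reading comes with each control period).
- arm.get_image(name): name is "side" or "top" or "wrist"; returns (picture, depth): 384x512x3 uint8, blue, green, red; 384x512 float32, mm along the optical axis (not along the pixel's ray), 0 where there is no reading.
- arm.get_calibration(name): a dict with "camera_matrix" (3x3 intrinsics, pixels), "R" (3x3) and "t" (3): a world point X has camera coordinates R X + t. Camera axes: x right, y down, z forward; pixel columns grow to the right and rows downward; lengths in mm; the calibration is good to about 2 mm. A picture is of the moment at which its call begins: read the wrist's pose just before it. get_calibration takes no time and is no camera call; for the wrist camera it gives the pose at the moment of the call.
- arm.job_done(): hands the job in, once; it reports no verdict.
The state is a dict: "clock": time; "joints": joint angles; "joint_vel": joint speeds; "joint_efforts": joint torques, N m; "position": TCP position; "ee_rot": TCP orientation; "contact_force": force on the tool from outside, world axes, zero at the start; "wrist_torque": the same for the moment, N m; "gripper_width": finger opening in mm.
Only numpy, scipy, OpenCV 4.12 (cv2) and the standard library are available. Lean on these libraries where they do the work, as an engineer would, in place of code of your own. Each camera call takes 0.05 s, during which the arm holds its last target. There are 200 camera calls.

## Working session

There is one attempt and no reset: what is moved stays moved. The work goes in short steps, Python scripts to look and compute and a tool call to move; the robot and the scene stay as the last step left them, time stands still between calls to the robot, and variables do not carry over. Pictures are saved under pics/ and viewed, about 8 in all and at most 12, crops included, and the job is handed in when it is done.

Besides the shell and the picture viewer there is one more tool, called by a JSON object that holds its "method" and its "body", one argument or row to a line. move_arm: Moves the arm, as the interface text tells. Its arguments: {"type":"object","properties":{"moves":{"type":"array","items":{"type":"object","properties":{"gripper":{"type":"number"},"xyz":{"type":"array","items":{"type":"number"}},"angular":{"type":"array","items":{"type":"number"}}}}}},"required":["moves"]}

```bash
mkdir -p pics; ls
cat > h.py <<'E'
import numpy as np, cv2
from bench import arm
from scipy.spatial.transform import Rotation as Rot
def cal(n):
    c=arm.get_calibration(n); return np.array(c["camera_matrix"]),np.array(c["R"]),np.array(c["t"]).ravel()
def cloud(d,c):
    K,R,t=c; v,u=np.mgrid[:d.shape[0],:d.shape[1]]
    P=np.stack([(u-K[0,2])/K[0,0]*d,(v-K[1,2])/K[1,1]*d,d],-1)
    return (P-t)@R
def ray(u,v,z,c):
    K,R,t=c; o=-R.T@t; d=R.T@np.linalg.solve(K,[u,v,1.]); return o+d*(z-o[2])/d[2]
def snap(n):
    c=cal(n); im,d=arm.get_image(n); return im,d,c
E
python3 - <<'E'
from h import *
for n in("top","side"):
    im,d,c=snap(n); cv2.imwrite(f"pics/{n}0.png",im); np.savez(f"{n}0.npz",im=im,d=d,K=c[0],R=c[1],t=c[2])
    print(n,c[0].diagonal(), -c[1].T@c[2])
s=arm.read_state();print(s)
a,b=[cv2.imread(f"pics/{n}0.png") for n in("top","side")]
cv2.imwrite("pics/top0b.png",cv2.resize(a,(800,600),interpolation=cv2.INTER_CUBIC))
E
```

```text
pics
top [404.05580857 404.05580857   1.        ] [ 372.67751295  -43.94496889 1142.52778426]
side [423.59164835 423.59164835   1.        ] [269.15007038 965.44790928 819.51478398]
{'clock': 0.1, 'joints': array([-9.84400550e-01,  3.85476860e-01,  6.72932728e-03, -4.23340907e-04,
       -1.19398202e+00, -2.58646088e-01]), 'joint_vel': array([-4.44057372e-04, -4.80431986e-04,  3.67322187e-03, -6.29534813e-05,
       -2.91604442e-04,  7.22702727e-04]), 'joint_efforts': array([-2.98817140e-04, -3.93320775e+01,  1.88929725e+01,  4.19791505e+00,
       -2.57964399e-03,  1.58773464e-06]), 'position': array([ 201.06357795, -591.21604717,  230.32140493]), 'ee_rot': array([-1.63065243e-01,  9.86614795e-01,  9.62286625e-04, -2.16928724e-04]), 'contact_force': array([-0.361386  , -0.41646572,  0.08274364]), 'wrist_torque': array([-0.02087077, -0.02364853,  0.04662707]), 'gripper_width': 85.33254324787364}
```

View pics/top0b.png

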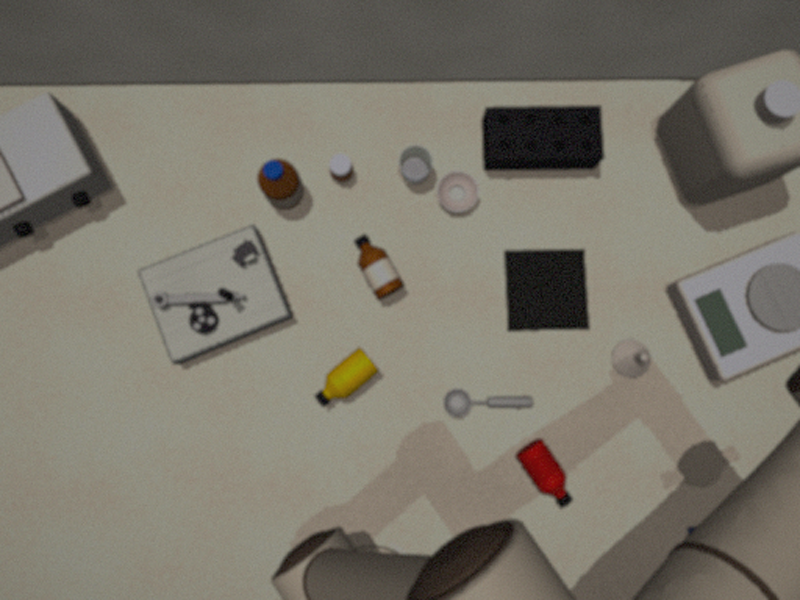

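View pics/side0.png

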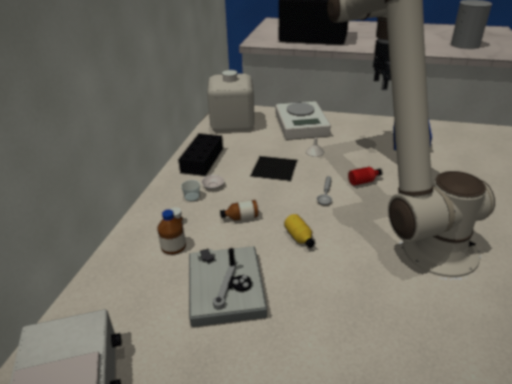

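The top view shows these candidates for the bottle:
- Fallen amber bottle with white label at (380,268), cap up-left at (362,242).
- Yellow look-alike at (348,375), red at (543,470), both to be left alone.
- Standing blue-capped reagent at (278,180) and white-lidded jar at (341,166).

I choose the amber one at (380,268). The mat is at (547,290). On the pump, the pivot is at about (160,300), the handle at (230,295) and the rotor at (204,318).

Run:
```python
from h import *
for n in("top","side"):
    z=np.load(n+"0.npz"); im,d=z["im"],z["d"]; c=(z["K"],z["R"],z["t"]); P=cloud(d,c)
    hsv=cv2.cvtColor(im,cv2.COLOR_BGR2HSV)
    if n=="top":
        # deck
        print("bench z",np.median(P[200:300,200:260,2]))
        def rect(mask,zz,lab):
            cs,_=cv2.findContours(mask.astype(np.uint8),cv2.RETR_EXTERNAL,cv2.CHAIN_APPROX_NONE)
            k=max(cs,key=cv2.contourArea)[:,0]
            w=np.array([ray(u,v,zz,c)[:2] for u,v in k],np.float32)
            r=cv2.minAreaRect(w);print(lab,r,cv2.boxPoints(r).round().tolist());return r
        m=(hsv[...,2]<60); box=np.zeros_like(m);box[150:220,315:385]=1; rect(m&box,4,"mat")
        m=(P[...,2]>30)&(P[...,2]<120); box[:]=0;box[140:236,84:192]=1; rect(m&box,40,"pump")
        m=(P[...,2]>48)&box.astype(bool)
        v,u=np.nonzero(m); 
        print("raised pts"); 
        for lo,hi in((48,54),(54,60),(60,75),(75,120)):
            q=P[m&(P[...,2]>lo)&(P[...,2]<=hi)]; print(lo,hi,len(q),q.mean(0).round() if len(q) else"")
        box[:]=0;box[145:198,222:264]=1; m=(P[...,2]>12)&box; q=P[m]
        r=cv2.minAreaRect(q[:,:2].astype(np.float32));print("bottle",r,"maxz",np.percentile(q[:,2],[50,95,99]),len(q))
        print(cv2.boxPoints(r).round().tolist()); mu=q[:,:2].mean(0);print(mu)
        capm=m&(hsv[...,2]<45); print("cap",P[capm].mean(0),capm.sum())
        cr=im[130:240,80:200]; cv2.imwrite("pics/pump_top.png",cv2.resize(cr,None,fx=4,fy=4,interpolation=cv2.INTER_CUBIC))
        a=cv2.resize(im[135:235,210:290],None,fx=5,fy=5,interpolation=cv2.INTER_CUBIC)
    else: b=cv2.resize(im[185:330,165:325],None,fx=2.5,fy=3.448,interpolation=cv2.INTER_CUBIC)
b=cv2.resize(b,(400,500)); cv2.imwrite("pics/crop1.png",np.hstack([a,b]))
```

```text
bench z 1.1042433824156777
mat ((541.4083862304688, -331.09930419921875), (143.74305725097656, 142.9657745361328), 0.34355461597442627) [[469.0, -260.0], [470.0, -403.0], [614.0, -402.0], [613.0, -259.0]]
pump ((540.9727783203125, 265.05914306640625), (180.37962341308594, 219.5309295654297), 21.519296646118164) [[417.0, 334.0], [497.0, 130.0], [665.0, 196.0], [585.0, 400.0]]
raised pts
48 54 205 [521. 267.  52.]
54 60 559 [543. 270.  57.]
60 75 72 [538. 304.  63.]
75 120 50 [531. 231. 101.]
bottle ((513.564697265625, -41.86088562011719), (273.4524230957031, 68.1021957397461), 14.832280158996582) maxz [50.7935064  57.94537601 62.26227329] 717
[[373.0, -44.0], [390.0, -110.0], [654.0, -40.0], [637.0, 26.0]]
[576.6486137  -22.03252722]
cap [629.37330248   4.34717694  40.77997104] 20
```

View pics/crop1.png

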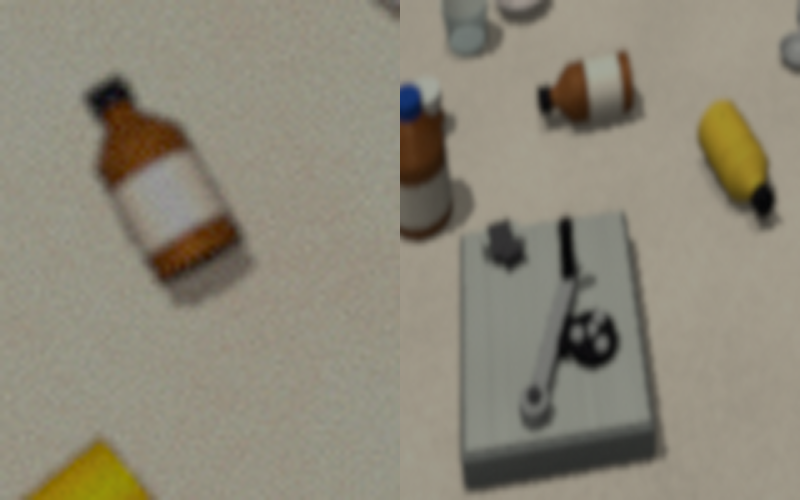

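View pics/pump_top.png

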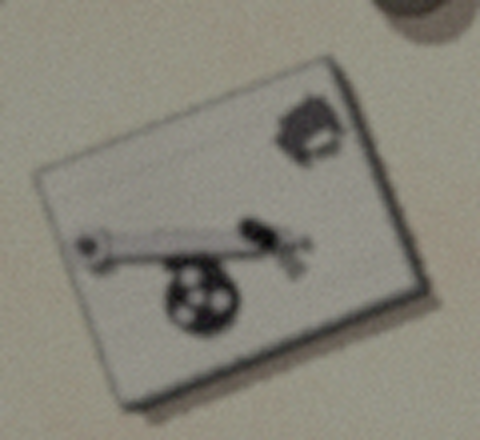

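Crop confirms the choice: lone amber bottle, white label, black cap up-left at (108,92) and base at (200,260). In the pump crop the pivot is at (92,247), the handle foot is near (265,245) with its top at (250,228), the rotor at (200,297) and the pawl at (312,130).

```bash
cat >> h.py <<'E'
def to_move(p,R,st=None):
    """target TCP p (mm), R -> shift cm and rotvec in the current tool axes"""
    st=st or arm.read_state(); R0=Rot.from_quat(st["ee_rot"]).as_matrix()
    return (R0.T@(np.array(p)-st["position"])/10).round(2), Rot.from_matrix(R0.T@R).as_rotvec().round(3)
def Rzy(z,y):
    z=np.array(z,float);z/=np.linalg.norm(z);y=np.array(y,float);y-=z*(y@z);y/=np.linalg.norm(y)
    return np.stack([np.cross(y,z),y,z],1)
E
python3 - <<'E'
from h import *
for n,b in(("top",(145,198,222,264)),("side",(192,228,215,266))):
    z=np.load(n+"0.npz"); im,d=z["im"],z["d"]; c=(z["K"],z["R"],z["t"]); P=cloud(d,c)
    box=np.zeros(d.shape,bool);box[b[0]:b[1],b[2]:b[3]]=1
    m=(box&(P[...,2]>22)&(P[...,2]<75)).astype(np.uint8)
    m=cv2.morphologyEx(m,cv2.MORPH_OPEN,np.ones((2,2)))
    k,l,s,ce=cv2.connectedComponentsWithStats(m); i=1+s[1:,4].argmax(); q=P[l==i]
    mu=q.mean(0); w,V=np.linalg.eigh(np.cov(q[:,:2].T)); a=V[:,1]; a*=np.sign(a[0])
    L=(q[:,:2]-mu[:2])@a; S=(q[:,:2]-mu[:2])@[-a[1],a[0]]
    lo,hi=np.percentile(L,[1,99]); print(n,len(q),mu.round(1),"ang",np.degrees(np.arctan2(a[1],a[0])),"L",lo,hi,"S",np.percentile(S,[1,99]),"mid",mu[:2]+a*(lo+hi)/2,"ztop",np.percentile(q[:,2],[50,90,98]))
    hsv=cv2.cvtColor(im,cv2.COLOR_BGR2HSV)
    if n=="top":
        print("cap ray z28",ray(231.6,153.4,28,c),"base edge z28",ray(250,187,28,c),"pivot z64",ray(103.2,191.7,64,c),"handle top z108",ray(142.2,187,108,c),"rotor",ray(130,204,57,c))
E
```

```text
top 702 [575.6 -24.4  51.1] ang 23.876076907101492 L -43.92255546200921 66.2652890057516 S [-31.9702578   26.82902034] mid [585.78918541 -19.91621657] ztop [50.83836292 56.86388675 59.25029613]
cap ray z28 [633.47805389   3.48863153  28.        ] base edge z28 [536.9085048  -46.48714133  28.        ] pivot z64 [526.2383067  345.50765877  64.        ] handle top z108 [530.29112275 230.65219732 108.        ] rotor [492.59595528 275.89841457  57.        ]
side 527 [572.  -10.   39.3] ang 27.39003133391517 L -63.774416743434685 61.59704177941029 S [-46.14805685  14.42318888] mid [571.06513923 -10.46455165] ztop [40.69710892 54.32682532 57.05071572]
```

```bash
cat >> h.py <<'E'
ang=np.radians(27.4); A=np.array([np.cos(ang),np.sin(ang),0]); Yj=np.array([-np.sin(ang),np.cos(ang),0])
tl=np.radians(30); B=np.cos(tl)*np.array([0,0,1])+np.sin(tl)*A
RG=Rzy(-B,Yj)
E
python3 - <<'E'
from h import *
G=np.array([587,-20,28])-5*A; T=G-19*B
print(T, to_move(T+130*B,RG))
E
```

```text
[574.12667692 -26.67289688  11.54551733] (array([-59.92,  42.4 ,  10.7 ]), array([ 0.041,  0.523, -0.147]))
```

{"method": "move_arm", "body": {
  "moves": [
    {"gripper": 1, "xyz": [-30, 21, 4], "angular": [0.02, 0.26, -0.07]},
    {"gripper": 1, "xyz": [-59.9, 42.4, 10.7], "angular": [0.041, 0.523, -0.147]},
    {"gripper": 1, "xyz": [-59.9, 42.4, 10.7], "angular": [0.041, 0.523, -0.147]},
    {"gripper": 1, "xyz": [-59.9, 42.4, 10.7], "angular": [0.041, 0.523, -0.147]},
    {"gripper": 1, "xyz": [-59.9, 42.4, 10.7], "angular": [0.041, 0.523, -0.147]},
    {"gripper": 1, "xyz": [-59.9, 42.4, 10.7], "angular": [0.041, 0.523, -0.147]},
    {"gripper": 1, "xyz": [-59.9, 42.4, 10.7], "angular": [0.041, 0.523, -0.147]},
    {"gripper": 1, "xyz": [-59.9, 42.4, 10.7], "angular": [0.041, 0.523, -0.147]},
    {"gripper": 1, "xyz": [-59.9, 42.4, 10.7], "angular": [0.041, 0.523, -0.147]},
    {"gripper": 1, "xyz": [-59.9, 42.4, 10.7], "angular": [0.041, 0.523, -0.147]}
  ]
}}

```text
clock: 1.35
position: [565.0, -89.1, 140.8]
ee_rot: [-0.229, 0.938, -0.062, -0.252]
contact_force: [1.3, -1.2, -0.6]
gripper_width: 85.7
```

Run:
```python
from h import *
G=np.array([587,-20,28])-5*A; T=G-19*B
s=arm.read_state();print(s["clock"],s["position"],s["joints"].round(2)); print(to_move(T+130*B,RG,s))
```

```text
1.35 [564.96467177 -89.06614326 140.84521329] [ 0.2   0.61 -0.01  0.14 -1.46 -1.34]
(array([-9.65,  5.11, -3.66]), array([-0.001, -0.001,  0.   ]))
```

{"method": "move_arm", "body": {
  "moves": [
    {"gripper": 1, "xyz": [-5, 2.6, -1.8], "angular": [0, 0, 0]},
    {"gripper": 1, "xyz": [-9.6, 5.1, -3.7], "angular": [0, 0, 0]},
    {"gripper": 1, "xyz": [-9.6, 5.1, -3.7], "angular": [0, 0, 0]},
    {"gripper": 1, "xyz": [-9.6, 5.1, -3.7], "angular": [0, 0, 0]}
  ]
}}

```text
clock: 1.85
position: [630.4, 1.1, 124.7]
ee_rot: [-0.229, 0.938, -0.062, -0.252]
contact_force: [0.5, -0.2, -0.1]
gripper_width: 85.2
```

Run:
```python
from h import *
G=np.array([587,-20,28])-5*A; T=G-19*B
s=arm.read_state();print(s["clock"],s["position"],s["joints"].round(2)); print(to_move(T+130*B,RG,s), to_move(T,RG,s))
im,d,c=snap("wrist"); P=cloud(d,c)
m=((P[...,2]>22)&(P[...,2]<75)&(np.hypot(P[...,0]-587,P[...,1]+20)<75)).astype(np.uint8)
q=P[m>0]; mu=q.mean(0); w,V=np.linalg.eigh(np.cov(q[:,:2].T)); a=V[:,1]*np.sign(V[0,1])
L=(q[:,:2]-mu[:2])@a; S=(q[:,:2]-mu[:2])@[-a[1],a[0]];n=np.array([-a[1],a[0]])
l,h=np.percentile(L,[1,99]);s0,s1=np.percentile(S,[1,99]);print(len(q),"ang",np.degrees(np.arctan2(a[1],a[0])),l,h,s0,s1,"mid",mu[:2]+a*(l+h)/2+n*(s0+s1)/2,np.percentile(q[:,2],98))
cv2.imwrite("pics/w1.png",im)
```

```text
1.85 [630.37637758   1.07356552 124.68151935] [ 0.3   0.73  0.21  0.09 -1.56 -1.42]
(array([-0.23,  0.13, -0.07]), array([-0.001, -0.002,  0.   ])) (array([-0.26,  0.14, 12.93]), array([-0.001, -0.002,  0.   ]))
5885 ang 28.201645440746976 -50.85840490240738 60.03759147495781 -26.571773895925322 26.68907337820055 mid [588.91615787 -20.32495022] 55.14178701334767
```

View pics/w1.png

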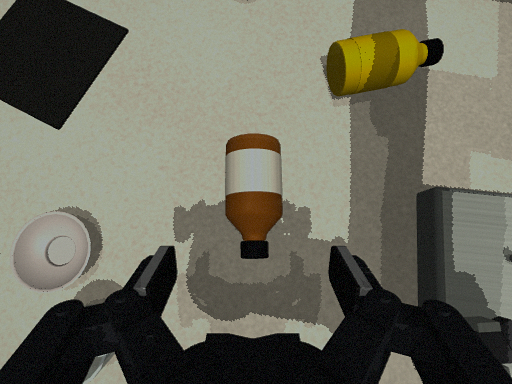

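Wrist picture: the bottle sits centred between the fingers at (253,195), cap (254,250) towards the gripper, aligned. Descending.

{"method": "move_arm", "body": {
  "moves": [
    {"gripper": 1, "xyz": [-0.4, 0.1, 5], "angular": [0, 0, 0]},
    {"gripper": 1, "xyz": [-0.4, 0.1, 9], "angular": [0, 0, 0]},
    {"gripper": 1, "xyz": [-0.4, 0.1, 12], "angular": [0, 0, 0]},
    {"gripper": 1, "xyz": [-0.4, 0.1, 12.8], "angular": [0, 0, 0]},
    {"gripper": 1, "xyz": [-0.4, 0.1, 12.8], "angular": [0, 0, 0]},
    {"gripper": -1, "xyz": [-0.4, 0.1, 12.8], "angular": [0, 0, 0]},
    {"gripper": -1, "xyz": [-0.4, 0.1, 12.8], "angular": [0, 0, 0]},
    {"gripper": -1, "xyz": [-0.4, 0.1, 12.8], "angular": [0, 0, 0]},
    {"gripper": -1, "xyz": [-0.4, 0.1, 12.8], "angular": [0, 0, 0]},
    {"gripper": -1, "xyz": [-0.4, 0.1, 12.8], "angular": [0, 0, 0]}
  ]
}}

```text
clock: 3.15
position: [578.3, -25.7, 14.0]
ee_rot: [-0.229, 0.939, -0.063, -0.25]
contact_force: [1.6, 1.5, 4.8]
gripper_width: 54.5
```

Run:
```python
from h import *
s=arm.read_state();print(s["clock"],s["position"],s["joints"].round(2),s["contact_force"],s["gripper_width"])
```

```text
3.15 [578.25223664 -25.65377846  14.02906874] [ 0.29  0.77 -0.05  0.1  -1.27 -1.43] [1.59284534 1.52272452 4.79936526] 54.53033749511062
```

```bash
cat >> h.py <<'E'
import json,os
MAT=np.array([541.4,-331.1,4.])
def final(az,h,rel,Rg0,a0):
    """bottle upright at mat, base h above mat: keeps grasp (Rg0, a0 world axis at grasp, rel=mid-TCP in tool)"""
    o=np.array([np.cos(az),np.sin(az),0]); up=np.array([0,0,1.])
    F0=np.stack([a0,np.cross(up,a0),up],1); F1=np.stack([up,np.cross(-o,up),-o],1)
    R=F1@F0.T@Rg0; mid=MAT+[0,0,57.5+h]
    return mid-R@rel,R
E
python3 - <<'E'
from h import *
s=arm.read_state(); R0=Rot.from_quat(s["ee_rot"]).as_matrix()
an=np.radians(28); a0=np.array([np.cos(an),np.sin(an),0])
rel=R0.T@(np.array([589,-20.3,28])-s["position"]); print(rel)
np.savez("grasp.npz",rel=rel,R=R0,a0=a0)
print("lift",(R0.T@[0,0,12]).round(2))
for az in(-31.5,-10):
    T,R=final(np.radians(az),100,rel,R0,a0); print(az,T,R[:,2],to_move(T,R,s))
E
```

```text
[ -3.45379287  -0.25469572 -18.09338901]
lift [  5.98  -0.04 -10.41]
-31.5 [ 553.47867832 -338.12808627  149.49684148] [ 0.74032547 -0.45156865 -0.49799995] (array([ 21.12, -26.61,  -3.4 ]), array([ 0.286, -1.42 ,  1.102]))
-10 [ 555.21401675 -333.21220451  149.49684148] [ 0.85431229 -0.14881721 -0.49799995] (array([ 20.79, -26.26,  -3.59]), array([ 0.178, -1.511,  0.706]))
```

Lift first, then swing partway while turning.

{"method": "move_arm", "body": {
  "moves": [
    {"gripper": -1, "xyz": [3, 0, -5.2], "angular": [0, 0, 0]},
    {"gripper": -1, "xyz": [6, 0, -10.4], "angular": [0, 0, 0]},
    {"gripper": -1, "xyz": [8, 0, -13.9], "angular": [0, -0.15, 0]},
    {"gripper": -1, "xyz": [8, 0, -13.9], "angular": [0, -0.3, 0]},
    {"gripper": -1, "xyz": [8, 0, -13.9], "angular": [0, -0.45, 0]},
    {"gripper": -1, "xyz": [8, 0, -13.9], "angular": [0, -0.6, 0]},
    {"gripper": -1, "xyz": [8, 0, -13.9], "angular": [0, -0.75, 0]},
    {"gripper": -1, "xyz": [8, 0, -13.9], "angular": [0, -0.9, 0]},
    {"gripper": -1, "xyz": [8, 0, -13.9], "angular": [0, -0.9, 0]}
  ]
}}

```text
clock: 4.28
position: [574.1, -26.6, 172.1]
ee_rot: [-0.232, 0.955, 0.044, 0.18]
contact_force: [0.9, 0.1, -1.3]
gripper_width: 54.5
```

Run:
```python
from h import *
g=np.load("grasp.npz"); s=arm.read_state();print(s["clock"],s["position"],s["joints"].round(2),s["gripper_width"])
for az in(-31.5,-10):
    T,R=final(np.radians(az),100,g["rel"],g["R"],g["a0"]); print(az,to_move(T,R,s))
```

```text
4.275 [574.06522873 -26.56664198 172.08675304] [ 0.17  0.22 -0.37 -0.19 -0.62 -1.13] 54.50281630144456
-31.5 (array([ 15.82, -26.75,  -3.79]), array([ 0.678, -0.62 ,  0.799]))
-10 (array([ 15.47, -26.39,  -3.65]), array([ 0.429, -0.655,  0.51 ]))
```

Run:
```python
from h import *
g=np.load("grasp.npz"); s=arm.read_state();R0=Rot.from_quat(s["ee_rot"]).as_matrix()
for az in(25,):
    T,R=final(np.radians(az),100,g["rel"],g["R"],g["a0"]); print(az,T,to_move(T,R,s)); print("translate only",to_move(T+[0,0,40],R0,s))
```

```text
25 [ 553.92729079 -324.90682214  149.49684148] (array([ 15.22, -25.59,  -3.56]), array([ 0.022, -0.676,  0.039]))
translate only (array([ 13.76, -25.59,  -7.28]), array([0., 0., 0.]))
```

{"method": "move_arm", "body": {
  "moves": [
    {"gripper": -1, "xyz": [3, -5.5, -1.5], "angular": [0, 0, 0]},
    {"gripper": -1, "xyz": [6, -11, -3], "angular": [0, 0, 0]},
    {"gripper": -1, "xyz": [9, -16.5, -4.5], "angular": [0, 0, 0]},
    {"gripper": -1, "xyz": [11.5, -21, -6], "angular": [0, 0, 0]},
    {"gripper": -1, "xyz": [13.8, -25.6, -7.3], "angular": [0, 0, 0]},
    {"gripper": -1, "xyz": [13.8, -25.6, -7.3], "angular": [0, 0, 0]},
    {"gripper": -1, "xyz": [13.8, -25.6, -7.3], "angular": [0, 0, 0]},
    {"gripper": -1, "xyz": [13.8, -25.6, -7.3], "angular": [0, 0, 0]}
  ]
}}

```text
clock: 5.28
position: [557.3, -322.9, 190.2]
ee_rot: [-0.234, 0.954, 0.044, 0.181]
contact_force: [0.9, 0.7, -1.4]
gripper_width: 54.5
```

Run:
```python
from h import *
g=np.load("grasp.npz"); s=arm.read_state();print(s["clock"],s["position"],s["joints"].round(2),s["gripper_width"])
for az in(25,):
    T,R=final(np.radians(az),100,g["rel"],g["R"],g["a0"]); print(az,T,to_move(T,R,s))
```

```text
5.275 [ 557.2573698  -322.93884581  190.23392664] [-0.43  0.38 -0.03 -0.36 -0.96 -0.49] 54.465163747636595
25 [ 553.92729079 -324.90682214  149.49684148] (array([ 1.85, -0.02,  3.65]), array([ 0.024, -0.675,  0.043]))
```

{"method": "move_arm", "body": {
  "moves": [
    {"gripper": -1, "xyz": [0.5, 0, 0.5], "angular": [0.005, -0.14, 0.01]},
    {"gripper": -1, "xyz": [1, 0, 1], "angular": [0.01, -0.27, 0.02]},
    {"gripper": -1, "xyz": [1.4, 0, 2], "angular": [0.015, -0.4, 0.026]},
    {"gripper": -1, "xyz": [1.8, 0, 3], "angular": [0.02, -0.54, 0.035]},
    {"gripper": -1, "xyz": [1.8, 0, 3.6], "angular": [0.024, -0.675, 0.043]},
    {"gripper": -1, "xyz": [1.8, 0, 3.6], "angular": [0.024, -0.675, 0.043]},
    {"gripper": -1, "xyz": [1.8, 0, 3.6], "angular": [0.024, -0.675, 0.043]},
    {"gripper": -1, "xyz": [1.8, 0, 3.6], "angular": [0.024, -0.675, 0.043]}
  ]
}}

```text
clock: 6.28
position: [555.1, -325.2, 152.3]
ee_rot: [-0.185, 0.845, 0.11, 0.489]
contact_force: [-0.5, -0.5, -0.7]
gripper_width: 54.7
```

Run:
```python
from h import *
g=np.load("grasp.npz"); s=arm.read_state();print(s["clock"],s["position"],s["joints"].round(2),s["gripper_width"])
for h in(100,2):
    T,R=final(np.radians(25),h,g["rel"],g["R"],g["a0"]); print(T,to_move(T,R,s))
a,d,c=snap("top"); b,d2,c2=snap("side"); P=cloud(d2,c2)
w,d3,_=snap("wrist")
f=lambda i,s:cv2.resize(i,s,interpolation=cv2.INTER_CUBIC)
cv2.imwrite("pics/m1.png",np.hstack([f(a[130:260,270:430],(400,325)),f(b[80:220,220:380],(400,325))]))
```

```text
6.275 [ 555.14766076 -325.16851016  152.29503748] [-0.84  0.49 -0.09 -1.25 -1.07  0.41] 54.683241902670474
[ 553.92729079 -324.90682214  149.49684148] (array([0.29, 0.07, 0.05]), array([-0.001,  0.001,  0.004]))
[ 553.92729079 -324.90682214   51.49684148] (array([8.8 , 0.03, 4.93]), array([-0.001,  0.001,  0.004]))
```

View pics/m1.png

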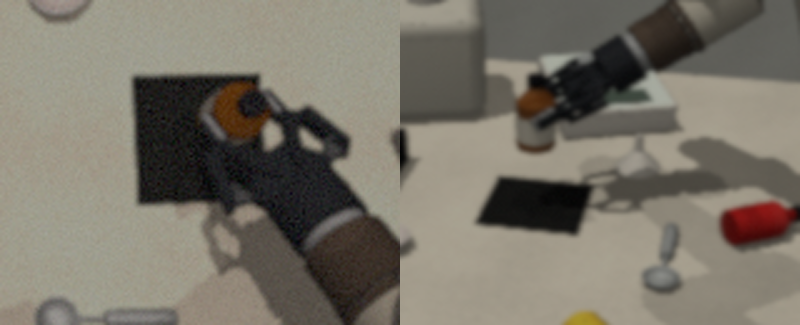

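The bottle hangs upright over the mat, cap up: top cap at (252,102), side bottle (540,80)–(535,148). Checking the cap and base axis before lowering.

Run:
```python
from h import *
c=cal("top"); K,R,t=cal("side"); print("cap by top ray z217:",ray(270+252/2.5,130+102/2.5,217,c))
def pj(X): p=K@(R@X+t); p=p[:2]/p[2]; return ((p-[220,80])*[2.5,325/140]+[400,0]).round(1)
m=np.array([541.4,-331.1,0])
for z in(219,210,190,150,104): print(z,pj(m+[0,0,z]))
# fit: amber body centre line in side image
im,d,_=snap("side"); h=cv2.cvtColor(im,cv2.COLOR_BGR2HSV)
P=cloud(d,(K,R,t)); mm=(np.hypot(P[...,0]-541,P[...,1]+331)<60)&(P[...,2]>95)&(P[...,2]<230)
mm&=~((h[...,2]<60))
for z0 in range(100,200,15):
    q=P[mm&(P[...,2]>z0)&(P[...,2]<=z0+15)]
    if len(q)>5: print(z0,len(q),q.min(0).round(),q.max(0).round())
```

```text
cap by top ray z217: [ 542.14964467 -329.81894339  217.        ]
219 [534.5  76.3]
210 [534.5  82. ]
190 [534.4  94.5]
150 [534.4 119. ]
104 [534.4 146.3]
100 37 [ 511. -329.  104.] [ 563. -298.  115.]
115 61 [ 511. -336.  115.] [ 563. -297.  130.]
130 62 [ 511. -329.  130.] [ 562. -300.  145.]
145 36 [ 514. -323.  145.] [ 564. -295.  160.]
160 39 [ 504. -376.  160.] [ 562. -293.  174.]
175 85 [ 512. -337.  175.] [ 563. -299.  190.]
190 35 [ 518. -331.  190.] [ 553. -311.  205.]
```

{"method": "move_arm", "body": {
  "moves": [
    {"gripper": -1, "xyz": [2.5, 0.05, 1.3], "angular": [0, 0, 0]},
    {"gripper": -1, "xyz": [5, 0.05, 2.7], "angular": [0, 0, 0]},
    {"gripper": -1, "xyz": [7, 0.05, 3.9], "angular": [0, 0, 0]},
    {"gripper": -1, "xyz": [8.1, 0.05, 4.6], "angular": [0, 0, 0]},
    {"gripper": -1, "xyz": [8.5, 0.05, 4.8], "angular": [0, 0, 0]},
    {"gripper": -1, "xyz": [8.5, 0.05, 4.8], "angular": [0, 0, 0]},
    {"gripper": -1, "xyz": [8.5, 0.05, 4.8], "angular": [0, 0, 0]}
  ]
}}

```text
clock: 7.35
position: [553.3, -325.4, 54.0]
ee_rot: [-0.184, 0.845, 0.11, 0.49]
contact_force: [-0.8, -0.3, -1.3]
gripper_width: 54.3
```

Run:
```python
from h import *
g=np.load("grasp.npz"); s=arm.read_state();print(s["clock"],s["position"],s["joints"].round(2),s["gripper_width"],s["contact_force"].round(1))
T,R=final(np.radians(25),0,g["rel"],g["R"],g["a0"]); print(T,to_move(T,R,s))
K,RR,t=cal("side"); im,d,_=snap("side"); h=cv2.cvtColor(im,cv2.COLOR_BGR2HSV)
P=cloud(d,(K,RR,t)); mm=(np.hypot(P[...,0]-541,P[...,1]+331)<60)&(P[...,2]>-5)&(P[...,2]<130)&~(h[...,2]<60)
print(P[mm][:,2].min(), )
cv2.imwrite("pics/m2.png",cv2.resize(im[120:200,230:310],(560,560),interpolation=cv2.INTER_CUBIC))
```

```text
7.35 [ 553.25333901 -325.4026243    54.01762531] [-0.87  0.66 -0.12 -1.34 -1.04  0.63] 54.26902847102921 [-0.8 -0.3 -1.3]
[ 553.92729079 -324.90682214   49.49684148] (array([0.35, 0.01, 0.3 ]), array([-0.003,  0.002,  0.001]))
5.786139875669916
```

View pics/m2.png

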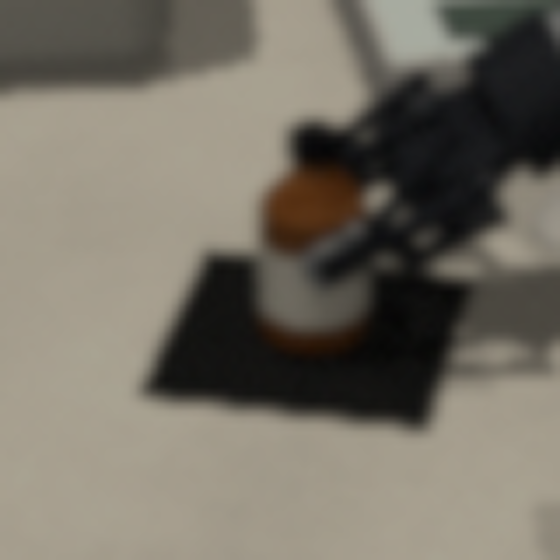

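Bottle hovers a few mm above the mat centre. Lower in small steps until force appears.

{"method": "move_arm", "body": {
  "moves": [
    {"gripper": -1, "xyz": [0.13, 0, 0.08], "angular": [0, 0, 0]},
    {"gripper": -1, "xyz": [0.26, 0, 0.15], "angular": [0, 0, 0]},
    {"gripper": -1, "xyz": [0.26, 0, 0.15], "angular": [0, 0, 0]}
  ]
}}

```text
clock: 7.78
position: [553.0, -325.0, 50.2]
ee_rot: [-0.183, 0.845, 0.111, 0.489]
contact_force: [-0.3, 0.1, -0.5]
gripper_width: 54.6
```

{"method": "move_arm", "body": {
  "moves": [
    {"gripper": -1, "xyz": [0.1, 0, 0.06], "angular": [0, 0, 0]},
    {"gripper": -1, "xyz": [0.1, 0, 0.06], "angular": [0, 0, 0]}
  ]
}}

```text
clock: 8.02
position: [553.2, -325.0, 50.2]
ee_rot: [-0.184, 0.845, 0.111, 0.49]
contact_force: [-2.9, 0.0, 5.7]
gripper_width: 54.7
```

{"method": "move_arm", "body": {
  "moves": [
    {"gripper": 1, "xyz": [-0.05, 0, -0.03], "angular": [0, 0, 0]},
    {"gripper": 1, "xyz": [-0.05, 0, -0.03], "angular": [0, 0, 0]},
    {"gripper": 1, "xyz": [-0.05, 0, -0.03], "angular": [0, 0, 0]},
    {"gripper": 1, "xyz": [-0.05, 0, -0.03], "angular": [0, 0, 0]},
    {"gripper": 1, "xyz": [-0.05, 0, -0.03], "angular": [0, 0, 0]},
    {"gripper": 1, "xyz": [-0.05, 0, -3], "angular": [0, 0, 0]},
    {"gripper": 1, "xyz": [-0.05, 0, -7], "angular": [0, 0, 0]},
    {"gripper": 1, "xyz": [-0.05, 0, -12], "angular": [0, 0, 0]},
    {"gripper": 1, "xyz": [-0.05, 0, -12], "angular": [0, 0, 0]}
  ]
}}

```text
clock: 9.15
position: [456.5, -371.8, 111.4]
ee_rot: [-0.183, 0.846, 0.108, 0.49]
contact_force: [0.5, 0.2, 0.4]
gripper_width: 85.4
```

Run:
```python
from h import *
s=arm.read_state();print(s["clock"],s["position"],s["joints"].round(2),s["gripper_width"],s["contact_force"].round(1))
im,d,c=snap("side"); im2,d2,c2=snap("top")
for I,D,C in((im,d,c),(im2,d2,c2)):
    P=cloud(D,C);h=cv2.cvtColor(I,cv2.COLOR_BGR2HSV)
    m=(np.hypot(P[...,0]-541,P[...,1]+331)<60)&(P[...,2]>10)&(P[...,2]<90); q=P[m]; print(len(q),np.percentile(q,1,axis=0),np.percentile(q,99,axis=0))
cv2.imwrite("pics/m3.png",np.hstack([cv2.resize(im2[140:240,300:420],(400,333)),cv2.resize(im[110:210,215:335],(400,333))]))
# next: over-handle pose; jaws along push direction (arm now at rest)
Hp=np.array([531,231]); piv=np.array([528.4,351.4]); x=(Hp-piv)/np.linalg.norm(Hp-piv); y=np.array([-x[1],x[0],0]);print("push",y)
up=s["position"]+[-60,-40,120]
for sg in(1,-1):
    R=Rzy([0,0,-1],sg*y); print(sg,"step1",to_move([430,-300,270],R,s),"hover",to_move([531,231,69+120],R,s))
```

```text
9.15 [ 456.48136186 -371.80162607  111.38125345] [-1.03  0.55 -0.14 -1.21 -1.17  0.58] 85.35384216068121 [0.5 0.2 0.4]
319 [ 509.76974651 -330.4776832    11.69464774] [ 565.17527452 -299.18198756   89.0208767 ]
310 [ 512.98939333 -355.44372911   10.41468569] [ 567.62534723 -300.51287347   89.79323188]
push [0.99976692 0.02158965 0.        ]
1 step1 (array([-14.02,   7.68,  -7.38]), array([1.025, 0.671, 1.765])) hover (array([-22.41,  51.78,  23.8 ]), array([1.025, 0.671, 1.765]))
-1 step1 (array([-14.02,   7.68,  -7.38]), array([-0.606,  0.926, -1.052])) hover (array([-22.41,  51.78,  23.8 ]), array([-0.606,  0.926, -1.052]))
```

View pics/m3.png

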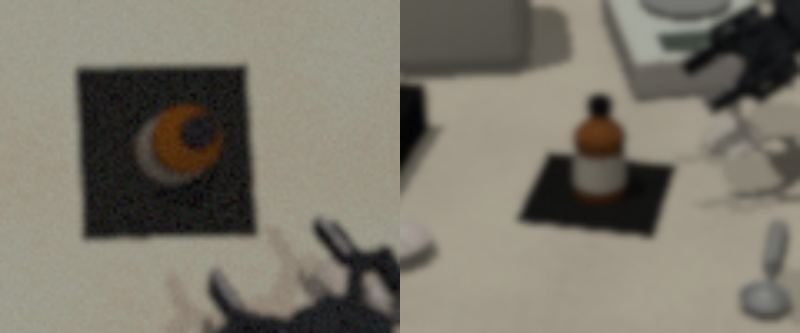

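Bottle stands upright, released, about 3 mm from the mat centre. Now raise away and turn tool down with jaws along the push direction.

{"method": "move_arm", "body": {
  "moves": [
    {"gripper": 1, "xyz": [-5, 2.6, -2.5], "angular": [0, 0, 0]},
    {"gripper": 1, "xyz": [-10, 5.2, -5], "angular": [-0.06, 0.09, -0.1]},
    {"gripper": 1, "xyz": [-14, 7.7, -7.4], "angular": [-0.13, 0.2, -0.22]},
    {"gripper": 1, "xyz": [-14, 7.7, -7.4], "angular": [-0.2, 0.3, -0.34]},
    {"gripper": 1, "xyz": [-14, 7.7, -7.4], "angular": [-0.27, 0.41, -0.47]},
    {"gripper": 1, "xyz": [-14, 7.7, -7.4], "angular": [-0.34, 0.52, -0.59]},
    {"gripper": 1, "xyz": [-14, 7.7, -7.4], "angular": [-0.41, 0.62, -0.71]},
    {"gripper": 1, "xyz": [-14, 7.7, -7.4], "angular": [-0.48, 0.73, -0.83]},
    {"gripper": 1, "xyz": [-14, 7.7, -7.4], "angular": [-0.55, 0.84, -0.95]},
    {"gripper": 1, "xyz": [-14, 7.7, -7.4], "angular": [-0.606, 0.926, -1.052]}
  ]
}}

```text
clock: 10.5
position: [432.6, -296.8, 267.1]
ee_rot: [0.718, -0.696, -0.003, 0.0]
contact_force: [-0.1, -0.6, -0.5]
gripper_width: 86.0
```

Run:
```python
from h import *
s=arm.read_state();print(s["clock"],s["position"],s["joints"].round(2))
print(to_move([450,210,230],Rzy([0,0,-1],[-1,-.0216,0]),s))
```

```text
10.5 [ 432.56084728 -296.80084844  267.0732065 ] [-0.29  0.19 -0.17 -0.   -1.21  0.32]
(array([-50.59,  -3.29,   3.86]), array([0.004, 0.003, 0.009]))
```

{"method": "move_arm", "body": {
  "moves": [
    {"gripper": 1, "xyz": [-6, -1.2, 0], "angular": [0, 0, 0]},
    {"gripper": 1, "xyz": [-12, -2.4, 0], "angular": [0, 0, 0]},
    {"gripper": 1, "xyz": [-18, -3.6, 0], "angular": [0, 0, 0]},
    {"gripper": 1, "xyz": [-24, -4.8, 0.5], "angular": [0, 0, 0]},
    {"gripper": 1, "xyz": [-30, -6, 1], "angular": [0, 0, 0]},
    {"gripper": 1, "xyz": [-36, -7.2, 2], "angular": [0, 0, 0]},
    {"gripper": 1, "xyz": [-42, -8.4, 3], "angular": [0, 0, 0]},
    {"gripper": 1, "xyz": [-48, -9.6, 3.5], "angular": [0, 0, 0]},
    {"gripper": 1, "xyz": [-54, -10.8, 3.9], "angular": [0, 0, 0]},
    {"gripper": 1, "xyz": [-56.7, -11.4, 3.9], "angular": [0, 0, 0]}
  ]
}}

```text
clock: 11.75
position: [530.9, 275.4, 229.6]
ee_rot: [0.717, -0.697, -0.003, 0.0]
contact_force: [0.3, -0.0, -0.3]
gripper_width: 85.7
```

{"method": "move_arm", "body": {
  "moves": [
    {"gripper": 0, "xyz": [0, 0, 0], "angular": [0, 0, 0]},
    {"gripper": 0, "xyz": [0, 0, 0], "angular": [0, 0, 0]},
    {"gripper": 0, "xyz": [0, 0, 0], "angular": [0, 0, 0]}
  ]
}}

```text
clock: 12.12
position: [531.6, 271.0, 231.6]
ee_rot: [0.715, -0.699, -0.002, -0.001]
contact_force: [0.4, -0.8, 0.9]
gripper_width: 42.8
```

Run:
```python
from h import *
s=arm.read_state();print(s["clock"],s["position"],s["joints"].round(2),s["gripper_width"])
im,d,c=snap("wrist"); cv2.imwrite("pics/w2.png",im); P=cloud(d,c)
m=(P[...,2]>98)&(P[...,2]<118)&(np.hypot(P[...,0]-531,P[...,1]-231)<40); q=P[m]
print("post top",len(q),q.mean(0),np.percentile(q,[2,98],axis=0))
m=(P[...,2]>58)&(P[...,2]<72)&(np.hypot(P[...,0]-528,P[...,1]-351)<20); q=P[m]; print("pivot",len(q),q.mean(0) if len(q) else"")
m=(P[...,2]>52)&(P[...,2]<60)&(np.hypot(P[...,0]-531,P[...,1]-280)<80); q=P[m]; print(len(q))
```

```text
12.125 [531.56139424 270.95485591 231.64269636] [ 0.74  0.34 -0.06 -0.01 -1.17 -0.71] 42.75904458390696
post top 203 [532.44281187 230.24748923 105.88170893] [[525.53572045 223.49126019 100.07525317]
 [539.37371735 237.23019452 107.71430743]]
pivot 80 [529.50093377 350.12263805  61.83908669]
1731
```

View pics/w2.png

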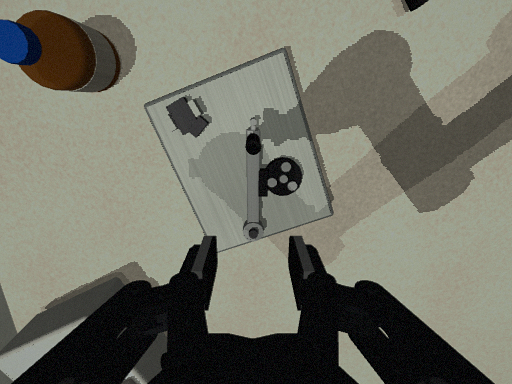

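Wrist picture: handle post at (253,143), pivot (253,232), rotor (284,176), pawl (187,115). Fingers straddle the arm line symmetrically. Go over the post, then down.

Run:
```python
from h import *
s=arm.read_state()
R=Rzy([0,0,-1],[-1,-.024,0]); print(to_move([532.4,230.5,150],R,s),to_move([532.4,230.5,69],R,s))
```

```text
(array([4.09, 0.02, 8.16]), array([ 0.001,  0.005, -0.   ])) (array([4.130e+00, 1.000e-02, 1.626e+01]), array([ 0.001,  0.005, -0.   ]))
```

{"method": "move_arm", "body": {
  "moves": [
    {"gripper": 0, "xyz": [4.1, 0, 3], "angular": [0, 0, 0]},
    {"gripper": 0, "xyz": [4.1, 0, 7], "angular": [0, 0, 0]},
    {"gripper": 0, "xyz": [4.1, 0, 11], "angular": [0, 0, 0]},
    {"gripper": 0, "xyz": [4.1, 0, 14], "angular": [0, 0, 0]},
    {"gripper": 0, "xyz": [4.1, 0, 16], "angular": [0, 0, 0]},
    {"gripper": 0, "xyz": [4.1, 0, 16], "angular": [0, 0, 0]},
    {"gripper": 0, "xyz": [4.1, 0, 16], "angular": [0, 0, 0]}
  ]
}}

```text
clock: 13.05
position: [533.4, 231.8, 72.6]
ee_rot: [0.716, -0.698, -0.002, -0.002]
contact_force: [-0.1, -0.2, 0.4]
gripper_width: 42.7
```

{"method": "move_arm", "body": {
  "moves": [
    {"gripper": -1, "xyz": [0, 0, 0], "angular": [0, 0, 0]},
    {"gripper": -1, "xyz": [0, 0, 0], "angular": [0, 0, 0]},
    {"gripper": -1, "xyz": [0, 0, 0], "angular": [0, 0, 0]},
    {"gripper": -1, "xyz": [0, 0, 0], "angular": [0, 0, 0]}
  ]
}}

```text
clock: 13.55
position: [532.7, 232.0, 72.6]
ee_rot: [0.716, -0.698, -0.002, -0.002]
contact_force: [-3.2, 0.4, 5.7]
gripper_width: 14.3
```

Run:
```python
from h import *
s=arm.read_state();print(s["clock"],s["position"],s["joints"].round(2),s["gripper_width"],s["contact_force"])
p0=s["position"]; R0=Rot.from_quat(s["ee_rot"]).as_matrix(); piv=np.array([529.3,350.5])
for th in(.1,.2,.3,.4,.5,.6,.68,.72,.74):
    Q=Rot.from_rotvec([0,0,th]).as_matrix(); p=p0.copy(); p[:2]=piv+Q[:2,:2]@(np.array([532.4,230.5])-piv)
    print(th,to_move(p,Q@R0,s))
```

```text
13.55 [532.72273744 231.95469937  72.62890147] [ 0.69  0.47 -0.3  -0.01 -0.8  -0.66] 14.332146050916888 [-3.23210265  0.37533361  5.74953136]
0.1 (array([ 0.08, -1.16, -0.  ]), array([-0.001,  0.   , -0.1  ]))
0.2 (array([-0.1 , -2.35, -0.  ]), array([-0.001,  0.   , -0.2  ]))
0.3 (array([-0.39, -3.51,  0.  ]), array([-0.002,  0.   , -0.3  ]))
0.4 (array([-0.81, -4.64,  0.  ]), array([-0.002,  0.   , -0.4  ]))
0.5 (array([-1.33, -5.72,  0.01]), array([-0.003,  0.   , -0.5  ]))
0.6 (array([-1.96, -6.74,  0.01]), array([-0.003,  0.   , -0.6  ]))
0.68 (array([-2.53, -7.51,  0.01]), array([-0.004,  0.   , -0.68 ]))
0.72 (array([-2.84, -7.88,  0.01]), array([-0.004,  0.   , -0.72 ]))
0.74 (array([-3.  , -8.06,  0.01]), array([-0.004,  0.   , -0.74 ]))
```

Gripped. Swing along the arc, turning with the arm.

{"method": "move_arm", "body": {
  "moves": [
    {"gripper": -1, "xyz": [0, -0.6, 0], "angular": [0, 0, -0.05]},
    {"gripper": -1, "xyz": [-0.05, -1.2, 0], "angular": [0, 0, -0.1]},
    {"gripper": -1, "xyz": [-0.13, -1.8, 0], "angular": [0, 0, -0.15]},
    {"gripper": -1, "xyz": [-0.23, -2.35, 0], "angular": [0, 0, -0.2]},
    {"gripper": -1, "xyz": [-0.37, -2.93, 0], "angular": [0, 0, -0.25]},
    {"gripper": -1, "xyz": [-0.53, -3.5, 0], "angular": [0, 0, -0.3]},
    {"gripper": -1, "xyz": [-0.72, -4.08, 0], "angular": [0, 0, -0.35]},
    {"gripper": -1, "xyz": [-0.94, -4.64, 0], "angular": [0, 0, -0.4]},
    {"gripper": -1, "xyz": [-0.94, -4.64, 0], "angular": [0, 0, -0.4]}
  ]
}}

```text
clock: 14.68
position: [578.3, 242.5, 72.6]
ee_rot: [0.84, -0.542, -0.002, -0.002]
contact_force: [-6.0, 0.3, 8.7]
gripper_width: 14.5
```

```bash
cat > sw.py <<'E'
from h import *
s=arm.read_state(); piv=np.array([529.3,350.5]); v=s["position"][:2]-piv
th=np.arctan2(v[1],v[0])-np.arctan2(230.5-350.5,532.4-529.3); R0=Rot.from_quat(s["ee_rot"]).as_matrix()
yw=np.arctan2(-R0[1,1],-R0[0,1])-.024
print(s["clock"],s["position"].round(1),"r",np.linalg.norm(v),"theta",th,"yaw",yw,s["joints"].round(2),s["gripper_width"],"F",s["contact_force"].round(1),"Ftool",(R0.T@s["contact_force"]).round(1))
for t in(.5,.6,.68,.72,.75):
    Q=Rot.from_rotvec([0,0,t]).as_matrix(); p=s["position"].copy(); p[:2]=piv+Q[:2,:2]@[3.1,-120]
    print(t,to_move(p,Rot.from_rotvec([0,0,t-yw]).as_matrix()@R0,s))
E
python3 sw.py
```

```text
14.675 [578.3 242.5  72.6] r 118.57398950299536 theta 0.4003190152019427 yaw 0.4007530017677678 [ 0.65  0.53 -0.18 -0.01 -0.86 -0.22] 14.536844126052396 F [-6.   0.3  8.7] Ftool [-2.8  5.3 -8.7]
0.5 (array([ 0.09, -1.19, -0.  ]), array([-0.001, -0.   , -0.099]))
0.6 (array([-0.1 , -2.38,  0.  ]), array([-0.001, -0.   , -0.199]))
0.68 (array([-0.32, -3.31,  0.  ]), array([-0.002, -0.   , -0.279]))
0.72 (array([-0.47, -3.77,  0.  ]), array([-0.002, -0.   , -0.319]))
0.75 (array([-0.59, -4.11,  0.  ]), array([-0.002, -0.   , -0.349]))
```

{"method": "move_arm", "body": {
  "moves": [
    {"gripper": -1, "xyz": [-0.02, -0.6, 0], "angular": [0, 0, -0.05]},
    {"gripper": -1, "xyz": [-0.05, -1.2, 0], "angular": [0, 0, -0.1]},
    {"gripper": -1, "xyz": [-0.12, -1.8, 0], "angular": [0, 0, -0.15]},
    {"gripper": -1, "xyz": [-0.23, -2.4, 0], "angular": [0, 0, -0.2]},
    {"gripper": -1, "xyz": [-0.35, -2.95, 0], "angular": [0, 0, -0.25]},
    {"gripper": -1, "xyz": [-0.46, -3.35, 0], "angular": [0, 0, -0.28]},
    {"gripper": -1, "xyz": [-0.56, -3.65, 0], "angular": [0, 0, -0.31]},
    {"gripper": -1, "xyz": [-0.56, -3.65, 0], "angular": [0, 0, -0.31]}
  ]
}}

```text
clock: 15.68
position: [608.3, 261.9, 72.6]
ee_rot: [0.914, -0.406, -0.003, -0.001]
contact_force: [-6.1, -1.0, 8.0]
gripper_width: 14.8
```

```bash
python3 sw.py
```

```text
15.675 [608.3 261.9  72.6] r 118.6980627680729 theta 0.7024931544752852 yaw 0.7099751277581299 [ 0.65  0.59 -0.08 -0.01 -0.91  0.09] 14.795374020062987 F [-6.1 -1.   8. ] Ftool [-3.3  5.2 -8. ]
0.5 (array([-0.12,  2.41,  0.  ]), array([ 0.001, -0.   ,  0.21 ]))
0.6 (array([0.06, 1.23, 0.  ]), array([ 0.001, -0.   ,  0.11 ]))
0.68 (array([ 0.13,  0.27, -0.  ]), array([ 0.  , -0.  ,  0.03]))
0.72 (array([ 0.13, -0.21, -0.  ]), array([-0.  ,  0.  , -0.01]))
0.75 (array([ 0.12, -0.57, -0.  ]), array([-0.  ,  0.  , -0.04]))
```

{"method": "move_arm", "body": {
  "moves": [
    {"gripper": -1, "xyz": [0, -0.15, 0], "angular": [0, 0, 0]},
    {"gripper": -1, "xyz": [0, -0.3, 0], "angular": [0, 0, 0]},
    {"gripper": -1, "xyz": [0, -0.3, 0], "angular": [0, 0, 0]}
  ]
}}

```text
clock: 16.05
position: [609.8, 263.2, 72.6]
ee_rot: [0.914, -0.406, -0.003, 0.0]
contact_force: [-6.8, -2.8, 8.6]
gripper_width: 14.6
```

```bash
python3 sw.py|head -1
```

```text
16.05 [609.8 263.2  72.6] r 118.70931149100025 theta 0.7192299637541674 yaw 0.710506986094983 [ 0.65  0.59 -0.07 -0.01 -0.91  0.09] 14.644241325253697 F [-6.8 -2.8  8.6] Ftool [-2.5  6.9 -8.6]
```

{"method": "move_arm", "body": {
  "moves": [
    {"gripper": -1, "xyz": [0, -0.2, 0], "angular": [0, 0, 0]},
    {"gripper": -1, "xyz": [0, -0.2, 0], "angular": [0, 0, 0]},
    {"gripper": -1, "xyz": [0, -0.2, 0], "angular": [0, 0, 0]}
  ]
}}

```text
clock: 16.42
position: [610.2, 263.6, 72.5]
ee_rot: [0.914, -0.406, -0.004, 0.001]
contact_force: [-10.6, -4.2, 11.4]
gripper_width: 14.5
```

```bash
python3 sw.py|head -1
```

```text
16.425 [610.2 263.6  72.5] r 118.72506770640017 theta 0.7242246834114457 yaw 0.7104782220304608 [ 0.65  0.59 -0.07 -0.01 -0.92  0.09] 14.467619324048894 F [-10.6  -4.2  11.4] Ftool [ -4.   10.7 -11.3]
```

{"method": "move_arm", "body": {
  "moves": [
    {"gripper": -1, "xyz": [0, -0.15, 0], "angular": [0, 0, 0]},
    {"gripper": -1, "xyz": [0, -0.3, 0], "angular": [0, 0, 0]},
    {"gripper": -1, "xyz": [0, -0.3, 0], "angular": [0, 0, 0]},
    {"gripper": -1, "xyz": [0, -0.3, 0], "angular": [0, 0, 0]}
  ]
}}

```text
clock: 16.92
position: [610.4, 263.8, 72.5]
ee_rot: [0.914, -0.406, -0.005, 0.004]
contact_force: [-15.0, -8.1, 14.1]
gripper_width: 14.7
```

```bash
python3 sw.py|head -1
python3 - <<'E'
from h import *
im,d,c=snap("wrist"); a,da,ca=snap("top"); b,db,cb=snap("side")
f=lambda i:cv2.resize(i,(400,300),interpolation=cv2.INTER_CUBIC)
cv2.imwrite("pics/end.png",np.vstack([np.hstack([f(im),f(a)]),np.hstack([f(b),f(b[150:330,150:390])])]))
P=cloud(da,ca);m=(np.hypot(P[...,0]-541,P[...,1]+331)<60)&(P[...,2]>10)&(P[...,2]<100);q=P[m];print("bottle",np.percentile(q,1,axis=0),np.percentile(q,99,axis=0))
E
python3 sw.py|head -1
```

```text
16.925 [610.4 263.8  72.5] r 118.72223160483136 theta 0.7260950808586827 yaw 0.7099144201332638 [ 0.65  0.59 -0.06 -0.01 -0.93  0.09] 14.661335877296217 F [-15.   -8.1  14.1] Ftool [ -4.1  16.7 -13.9]
bottle [ 513.03564156 -353.97910806   11.21013641] [ 567.11729387 -300.40726786   98.27860161]
17.075 [610.4 263.8  72.5] r 118.6987199626373 theta 0.7262944953655707 yaw 0.7100089354731833 [ 0.65  0.59 -0.06 -0.01 -0.93  0.09] 14.616174522503117 F [-14.7  -8.6  14.9] Ftool [ -3.6  16.9 -14.7]
```

View pics/end.png

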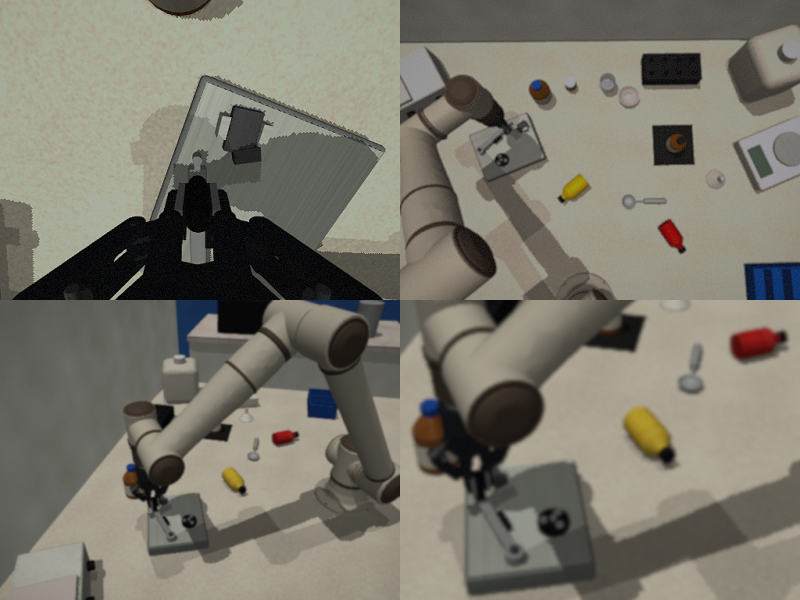

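The last picture shows the post held between the fingers and the arm swung back with its nose at the pawl. The bottle stands on the mat at (677,144) in the top panel, and the other things are where they were. Position has stalled while the push force rose from 7 to 17 N, so the arm is on its end stop. Handing in.

```bash
python3 -c "
from bench import arm
print(arm.job_done())"
```

```text
the job is handed in; nothing more can be done
None
```

Both parts of the job are done and handed in at about 17 s of the 61 s allowed.

- **Bottle:** I picked up the fallen amber bottle, turned it upright, set it down cap up on the mat and let go. The last depth check puts it at about (540, -327), roughly 4 mm from the mat's centre. It was still standing there at the end.
- **Tensioner arm:** I gripped the handle post and swung the arm along its arc past the click to its end stop. The measured angle was about 0.726 rad, against a nominal stop of 0.72. At the stop the handle stopped moving while the push rose from 7 to 17 N. The job ended with the fingers still gripping and pushing.
- **Other objects:** By eye in the last top and side views, they had not moved. I did not measure them.
- **Loose ends:** The last reading also showed about 14 N upward on the tool, well under the 40 N limit, and I did not trace its cause. The measured handle radius was 118.7 mm against the nominal 120 mm, within calibration error. I did not detect the ratchet click separately; I take it as passed because the arm went from below 0.53 rad to the stop.

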